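# Trip the tray catch with the release pin and draw out the lens tray

### The arm

A 7-joint arm with a two-finger parallel gripper is mounted at the origin on a cart in front of the work surface, level with it; the furniture and walls round the work are solid. World frame = base frame: x ahead of the robot, y to its left, z up, the work surface at z = 0. Lengths are in mm, angles in rad, forces in N, time in s.
With the tool pointing down it reaches from about 400 to 875 mm from the base axis. Payload 4.4 kg.
Tool frame: the origin (TCP) lies at the very end of the fingers, on their centre line; the grasp point (between the pads) lies 19 mm behind it (ctrl.grasp_offset is the distance from the TCP to the grasp point, in mm); z points along the fingers, y is the line along which they close (so a half turn about z gives the same grasp; the last joint's range is limited). The gripper opens to 85 mm and grips with 20 to 120 N. Pads are 22 mm wide; open, the fingers measure 114 mm over their backs; the gripper's body (76 mm by 85 mm) begins 54 mm behind the grasp point. The pads swing forward as they close: fully open they stand 13 mm farther back than shut.
Start: joints at [1.178, 0.628, 0.038, 1.517, -0.027, 0.996, -0.02], TCP at [208.688, -615.603, 198.013] pointing down, gripper open.
Joint ranges: [-3.06, 3.06], [-0.37, 2.12], [-1.25, 1.32], [0.18, 2.47], [-1.1, 4.24], [0.23, 1.98], [-2.94, 2.94]. Speed limits (rad/s): [2.57, 2.57, 3.14, 3.14, 3.14, 3.14, 3.14].

### API

Orientations are given as [roll, pitch, yaw] about the fixed x, y, z axes, in that order (R = Rz(yaw) Ry(pitch) Rx(roll)).
In Python, from cell import status, cams, ctrl gives the robot as it stands.
- The arm moves only by the tool move_arm, never from a script. Its argument "plan" is a list of rows, each a list of 3 entries, a list of its own where there are three numbers: the shift along the world's x, y, z in mm, then the turn, a rotation vector about the world's x, y, z in degrees, then the opening, from 0 (shut) to 1 (fully open). In form: [[[x, y, z], [wx, wy, wz], gripper], ...]. A call has 1 to 10 rows; each row shifts and turns the commanded pose from where the row before left it; what a row does not reach is not made up. A row lasts 1/8 s, in which the tool goes at most 62.5 mm and 10.7 degrees, less where a joint would pass 70% of its speed; a pose out of reach is approached as far as the arm can. A call with a gripper value outside its range is refused whole. The fingers move at their own pace and stop on an object; the grip force is fixed at half the most. Time passes only in rows, so rows that do not move let the fingers close. It gives the time, the measured TCP pose, the force, the opening and the grip force at its end, in the units of the state.
- status.read_state(): the state, without advancing time (a new reading comes with each control period).
- cams.get_image(name): name is "scene" or "top" or "wrist"; returns the picture (420x560x3 uint8, blue, green, red); there is no depth.
- cams.camera_params(name): a dict with "K" (3x3 intrinsics, pixels), "pose" (4x4, takes a point from camera to world coordinates); the wrist camera has in their place "tool_from_camera" (4x4, takes a point from camera to tool coordinates, whose origin is the TCP and whose axes are the flange's). Camera axes: x right, y down, z forward; pixel columns grow to the right and rows downward; lengths in mm; the calibration is good to about 2 mm. A picture is of the moment at which its call begins: read the wrist's pose just before it. camera_params takes no time and is no camera call.
- ctrl.finish_job(): hands the job in; it is judged then, once.
The state is a dict: "clock": time; "qpos": joint angles; "qd": joint speeds; "tau": joint torques, N m; "eef_pos": TCP position; "tool_rot": TCP orientation; "force": force on the tool from outside, world axes, zero at the start; "torque": the same for the moment, N m; "width": finger opening in mm; "gripper_force": force on a finger pad.
Only numpy, scipy, OpenCV 4.12 (cv2) and the standard library are available. Lean on these libraries where they do the work, as an engineer would, in place of code of your own. Each camera call takes 0.05 s, during which the arm holds its last target. There are 200 camera calls.

### The job

Take the release pin from its block, push it gently down through the small hole in the top of the lens unit until the spring catch inside lets go and the tray springs out a little, and stand the pin back in the middle hole of its block. Then draw the lens tray out to its stop by its steel pull and let go of it. Do not force the catch, and leave the loupe, the lens mount beside the block and the marker pen where they are.

Things in the scene. Friction and masses are not known exactly. Their poses are not given: they have to be found in the camera images.
- release_pin: Steel release pin, 97 mm long, 70 g, standing upright in the tool block's middle hole. Origin at the rod's rounded tip, z along the pin towards its handle. Rod 5 mm in diameter from 0 to 48 mm, round collar 18 mm in diameter from 48 to 52 mm, dark square handle 14 x 14 mm (flats face its x and y axes) from 52 to 96 mm, small cap on top.
- tool_block: Fixed aluminium block on the bench mat, 46 (x) x 76 (y) x 56 mm high, origin at the centre of its underside. Three holes in a row along y in its top: the middle one 8.5 mm in diameter and 51 mm deep, for the pin; two spare ones of 6 mm, 24 mm to either side.
- block_hole (a point): Mouth of the block's middle hole, on its axis, in the top face. With the pin home, its collar rests on the top face and its tip is 48 mm below this point.
- lens_unit: Fixed white sheet-metal box, 104 (x) x 104 (y) x 96 mm high, on a black plinth; origin at the centre of its underside, z up. Its -x side is the front: the tray's aluminium front panel. Its hidden catch pad, pushed down, gives 3 to 5 mm at 3 to 9 N; there it lets go of the tray and the force drops. 2 to 3 mm deeper is a firm stop. Pushing with the pin harder than 20 N is forcing it.
- access_hole (a point): Centre of the access hole in the outer face of the top plate, with the box's axes. Round, 8.5 mm in diameter, plate 4 mm thick, dark ring 18 mm across round it; near the rear edge, 32 mm behind and 22 mm to +y of the box's centre. Out of sight below it lies the pad of the spring catch, 7 to 26 mm below this point (its adjusting screw is set differently each time); else the space below is clear.
- tray (a joint): How far the lens tray is out of the box along the box's -x, m: 0 shut and latched, 0.02 to 0.03 once it has sprung out by itself, 0.045 at its stop. About 1.5 N of friction, damped; it stays where it is left. The catch holds it shut against a pull until it is tripped.
- tray_grip (a point): Grip point on the tray's steel pull, moves with the tray, axes as the box's, 66 mm above the box's underside and 17 mm in front of the tray's front panel. The pull is an upright flat tab standing out from the panel, 12 mm thick (y), 34 mm long (x), 26 mm high (13 mm above and below this point).
- loupe: Bystander: black standing loupe, 38 mm in diameter, 36 mm high, loose; origin at its underside.
- lens_mount_5: Bystander: black round lens mount, 30 mm in diameter, 22 mm high, loose on the bench near the tool block; origin at its underside.
- marker_pen: Bystander: marker pen, 135 mm long, 17 mm thick, lying loose; origin at the middle of its underside.
Things that resemble listed ones, but are neither listed nor needed, are in the scene too. Leave any blue or orange look-alike of the release_pin alone.

How it is judged:
By the outcome, as a careful person would: the job done as asked, in the order asked, and still so for the second after the job is handed in, with the robot touching nothing.
It also fails if it takes over 51 s, if anything falls off the work surface, if the arm or the gripper's body presses on something with over 40 N, if the wrist force passes 120 N, or if a joint passes its speed limit or range.

## Working session

There is one attempt and no reset: what is moved stays moved. The work goes in short steps, Python scripts to look and compute and a tool call to move; the robot and the scene stay as the last step left them, time stands still between calls to the robot, and variables do not carry over. Pictures are saved under pics/ and viewed, at most 10 in all, crops included, and the job is handed in when it is done.

Besides the shell and the picture viewer there is one more tool, called in YAML: its name, and indented under it one key for each argument. move_arm: Moves the arm, as the interface text tells. Its arguments: {"type":"object","properties":{"plan":{"type":"array","items":{"type":"array"}}},"required":["plan"]}

```bash
mkdir -p pics; cat > h.py <<'E'
import numpy as np, cv2
from cell import status, cams, ctrl
def snap(n,f):
    im=cams.get_image(n); cv2.imwrite(f'pics/{f}.png',im); return im
def proj(n,P):
    c=cams.camera_params(n); T=np.linalg.inv(c['pose']); p=T[:3,:3]@np.array(P,float)+T[:3,3]; q=c['K']@p; return q[:2]/q[2]
def ray(n,uv,z):
    c=cams.camera_params(n); d=c['pose'][:3,:3]@np.linalg.inv(c['K'])@np.array([uv[0],uv[1],1.]); o=c['pose'][:3,3]
    return o+d*(z-o[2])/d[2]
E
python3 - <<'E'
from h import *
np.set_printoptions(precision=1,suppress=True)
a=snap('scene','s0');b=snap('top','t0')
for n in('scene','top'):
    c=cams.camera_params(n);print(n,c['K'][0],c['pose'])
print(cams.camera_params('wrist'))
print(status.read_state())
E
```

```text
scene [391.4   0.  286.7] [[   0.6   -0.4    0.7 -170.9]
 [  -0.8   -0.3    0.5 -588. ]
 [  -0.    -0.9   -0.5  500. ]
 [   0.     0.     0.     1. ]]
top [501.1   0.  288.5] [[   0.    -1.     0.1  332.6]
 [  -1.    -0.    -0.  -151.3]
 [   0.    -0.1   -1.   970.5]
 [   0.     0.     0.     1. ]]
{'K': array([[318.7,   0. , 277.4],
       [  0. , 318.7, 210.7],
       [  0. ,   0. ,   1. ]]), 'tool_from_camera': array([[  -0. ,   -0.9,   -0.3,   83.7],
       [   1. ,   -0. ,    0. ,   -0.3],
       [  -0. ,   -0.3,    0.9, -176.7],
       [   0. ,    0. ,    0. ,    1. ]])}
{'clock': 0.1, 'qpos': array([ 1.2,  0.6,  0. ,  1.5, -0. ,  1. , -0. ]), 'qd': array([ 0., -0.,  0., -0.,  0.,  0., -0.]), 'tau': array([  0. , -56.5,   1.2, -19.4,   0. ,   0. ,  -0. ]), 'eef_pos': array([ 208.5, -615. ,  197.2]), 'tool_rot': array([-3.1,  0. ,  0.3]), 'force': array([-0.5,  0.6,  0.1]), 'torque': array([-0.1,  0. ,  0. ]), 'gripper_force': 0.0, 'width': 85.50249717240801}
```

View pics/s0.png

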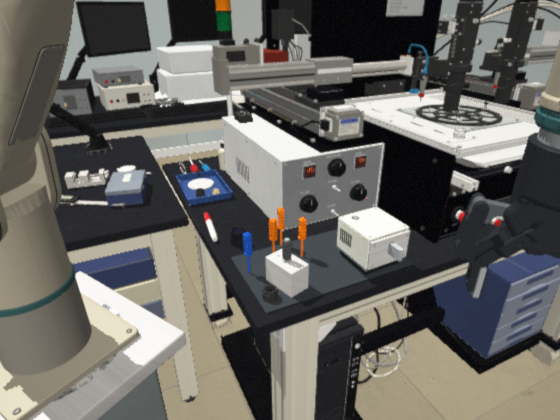

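View pics/t0.png

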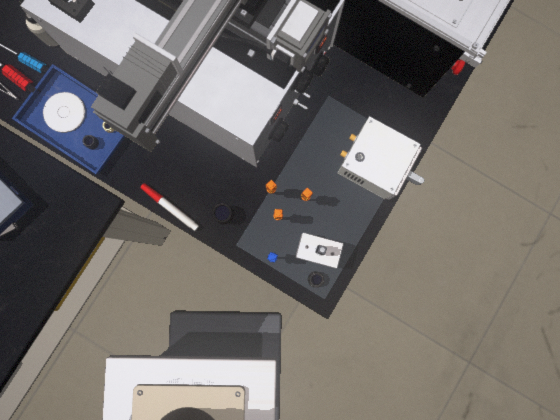

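The top view shows the tool block (320,250) with the dark pin in its middle hole. The blue look-alike is at (272,257) and the orange ones at (271,187), (307,194) and (278,214). The lens unit is at (380,156), with its ringed hole at (360,157) and its pull at (416,178). Only the dark-handled pin in the block fits the description, so I'll confirm it in a crop.

```bash
python3 - <<'E'
from h import *
a=cv2.imread('pics/t0.png');b=cv2.imread('pics/s0.png')
r=lambda i,x,y,w,h,s:cv2.resize(i[y:y+h,x:x+w],None,fx=s,fy=s,interpolation=cv2.INTER_CUBIC)
A=r(a,330,110,100,100,4);B=r(a,270,220,100,75,4);C=r(b,225,200,200,110,4)[:300]
C=r(b,225,200,100,75,4)
D=r(b,330,200,100,75,4)
cv2.imwrite('pics/c0.png',np.vstack([np.hstack([A[:300],B]),np.hstack([C,D])]))
E
```

```text
(no output)
```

View pics/c0.png

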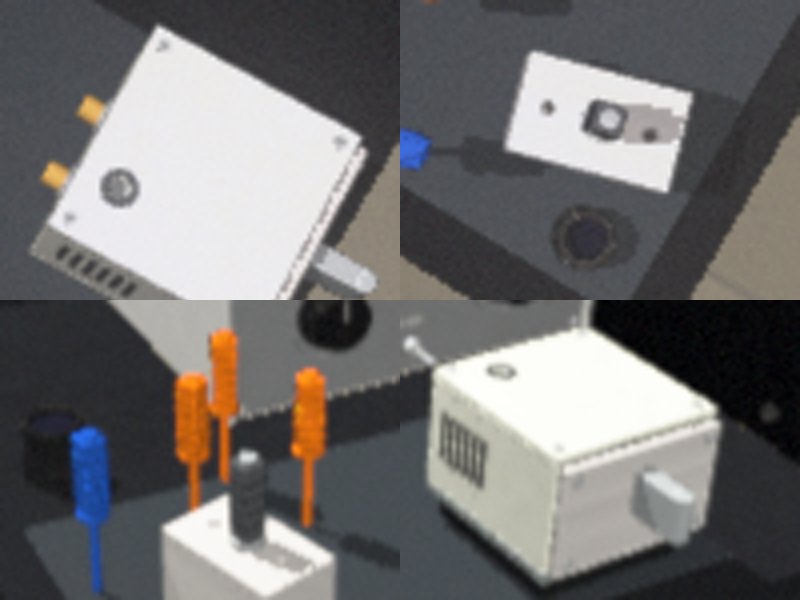

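The crop confirms it: the dark square-handled pin with a steel cap is in the block (crop 608,118, which is top px 322,249.5). The access ring is at crop (120,188), which is top px (360,157), and the orange plugs on the box's rear are not pins.

```bash
cat >> h.py <<'E'
def tri(uv1,uv2):
    P=[]
    for n in('top','scene'):
        c=cams.camera_params(n);P.append(c['K']@np.linalg.inv(c['pose'])[:3])
    X=cv2.triangulatePoints(P[0],P[1],np.array(uv1,float).reshape(2,1),np.array(uv2,float).reshape(2,1));return (X[:3]/X[3]).ravel()
E
python3 - <<'E'
from h import *
np.set_printoptions(precision=1,suppress=True)
print('cap',tri((322,249.5),(287.2,238.5)), ray('top',(322,249.5),107))
print('hole',tri((360,157),(355.2,217.8)), ray('top',(360,157),107))
h1=ray('top',(306.75,246.5),58);h2=ray('top',(332.5,253.5),58);print('spares',h1,h2,np.linalg.norm(h1-h2),(h1+h2)/2,np.degrees(np.arctan2(*(h1-h2)[1::-1])))
c=lambda x,y:(330+x/4,110+y/4)
# box top corners: (158,27) (362,140) and bottom-left(50,222)
q=[ray('top',c(*p),100) for p in((158,27),(362,140),(50,222))]
print('corners',q,np.linalg.norm(q[0]-q[1]),np.linalg.norm(q[0]-q[2]))
for a,b in((q[0],q[1]),): print('yaw', np.degrees(np.arctan2(*(a-b)[1::-1])))
print('yaw2', np.degrees(np.arctan2(*(q[0]-q[2])[1::-1]))+90)
# tab end in scene/top
print('tab', ray('top',c(372,283),75), ray('top',c(318,252),75))
s=status.read_state();print(s['tool_rot'],s['eef_pos'],s['qpos'])
c=lambda x,y:(330+(x-400)/4,200+(y-300)/4)
print('top front low corner scene',c(718,410))
print(tri((330+362/4,110+140/4),c(718,408)))
E
```

```text
cap [ 356.2 -233.9  106.9] [ 355.9 -233.4  107. ]
hole [ 521.9 -299.7   96.7] [ 519.7 -298.1  107. ]
spares [ 362.  -210.2   58. ] [ 350.4 -257.3   58. ] 48.56337659770487 [ 356.2 -233.8   58. ] 76.10532882336797
corners [array([ 595. , -315.9,  100. ]), array([ 546. , -407.6,  100. ]), array([ 505.1, -268.3,  100. ])] 103.991920783032 101.74657027170771
yaw 61.8924553410087
yaw2 62.09904418267777
tab [ 485.8 -419.2   75. ] [ 499.5 -394.4   75. ]
[-3.1  0.   0.3] [ 208.5 -615.   197.2] [ 1.2  0.6  0.   1.5 -0.   1.  -0. ]
top front low corner scene (409.5, 227.5)
[ 546.9 -408.8   96.9]
```

move_arm:
  plan:
    - [[10,25,0],[0,0,5],0.6]
    - [[16,42,0],[0,0,7],0.6]
    - [[16,42,0],[0,0,7],0.6]
    - [[16,42,0],[0,0,7],0.6]
    - [[16,42,0],[0,0,7],0.6]
    - [[16,42,0],[0,0,7],0.6]
    - [[16,42,0],[0,0,7],0.6]
    - [[16,42,0],[0,0,7],0.6]
    - [[16,42,0],[0,0,5],0.6]
    - [[9,20,0],[0,0,0],0.6]

```text
clock: 1.35
eef_pos: [356.1, -232.1, 198.0]
tool_rot: [-3.141, -0.001, 1.36]
force: [-0.1, -0.9, 0.6]
width: 51.3
gripper_force: 0.0
```

```bash
cat >> h.py <<'E'
from scipy.spatial.transform import Rotation as Ro
def tool():
    s=status.read_state();T=np.eye(4);T[:3,:3]=Ro.from_euler('xyz',s['tool_rot']).as_matrix();T[:3,3]=s['eef_pos'];return T,s
def wproj(T,P):
    c=cams.camera_params('wrist');M=np.linalg.inv(T@c['tool_from_camera']);q=c['K']@(M[:3,:3]@np.array(P,float)+M[:3,3]);return q[:2]/q[2]
def wray(T,uv,z):
    c=cams.camera_params('wrist');M=T@c['tool_from_camera'];d=M[:3,:3]@np.linalg.inv(c['K'])@np.array([uv[0],uv[1],1.]);o=M[:3,3];return o+d*(z-o[2])/d[2]
E
python3 - <<'E'
from h import *
np.set_printoptions(precision=2,suppress=True)
T,s=tool();snap('wrist','w1');np.save('w1T.npy',T)
print(T,s['qpos'],s['width'],wproj(T,(356,-233.8,107)),wproj(T,(356,-233.8,58)))
E
```

```text
[[   0.21    0.98   -0.    356.1 ]
 [   0.98   -0.21    0.   -232.12]
 [   0.     -0.     -1.    197.96]
 [   0.      0.      0.      1.  ]] [ 0.74  0.32 -0.3   2.1   0.14  0.74  0.14] 51.26637963657591 [277.62 204.07] [277.53 189.55]
```

View pics/w1.png

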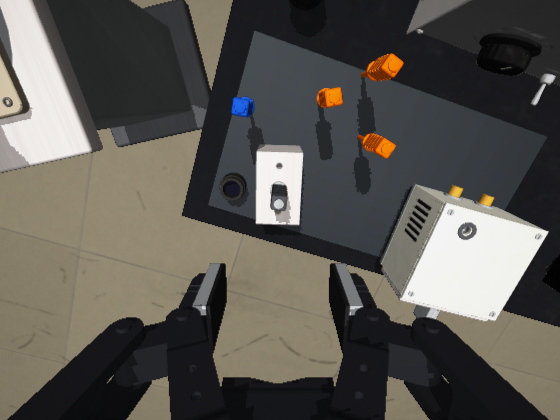

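The wrist view shows the pin cap at (279,203), about 1 px from the prediction of (277.6,204). The flats line up with the tool, and the fingers' path past the block is clear, so I descend and grip.

move_arm:
  plan:
    - [[0.5,-1.4,-25],[0,0,-1.8],0.6]
    - [[0,0,-35],[0,0,0],0.6]
    - [[0,0,-35],[0,0,0],0.6]
    - [[0,0,-25],[0,0,0],0.6]
    - [[0,0,-11],[0,0,0],0.6]
    - [[0,0,0],[0,0,0],0.0]
    - [[0,0,0],[0,0,0],0.0]
    - [[0,0,0],[0,0,0],0.0]
    - [[0,0,0],[0,0,0],0.0]

```text
clock: 2.52
eef_pos: [356.7, -236.5, 67.9]
tool_rot: [3.14, 0.001, 1.325]
force: [-0.2, -0.1, 6.5]
width: 10.8
gripper_force: 59.1
```

```bash
python3 - <<'E'
from h import *
np.set_printoptions(precision=2,suppress=True)
T,s=tool();im=snap('wrist','w2');cv2.imwrite('pics/w2c.png',cv2.resize(im[170:320,180:380],None,fx=4,fy=4))
print(s['eef_pos'],s['force'],s['torque'],s['width'])
E
```

```text
[ 356.74 -236.49   67.85] [-0.22 -0.09  6.54] [-0.01  0.14 -0.01] 10.838087024909473
```

View pics/w2c.png

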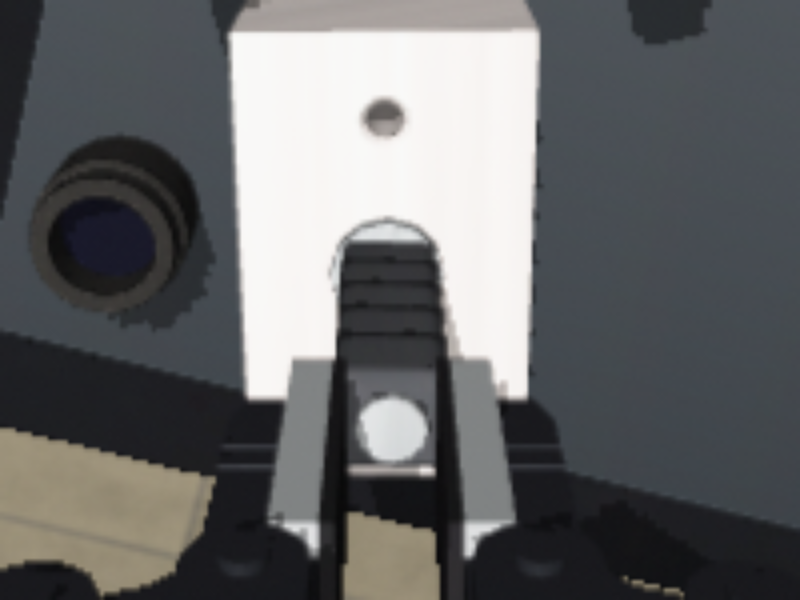

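The crop shows the pin's handle gripped squarely between the pads, with its collar still home on the block. Next is a straight lift, then over to the unit.

move_arm:
  plan:
    - [[0,0,8],[0,0,0],0.0]
    - [[0,0,20],[0,0,0],0.0]
    - [[0,0,30],[0,0,0],0.0]
    - [[0,0,30],[0,0,0],0.0]
    - [[0,0,24],[0,0,0],0.0]
    - [[20,-8,0],[0,0,0],0.0]
    - [[40,-16,0],[0,0,0],0.0]
    - [[40,-16,0],[0,0,0],0.0]
    - [[40,-16,0],[0,0,0],0.0]
    - [[25,-10,0],[0,0,0],0.0]

```text
clock: 3.82
eef_pos: [522.8, -302.3, 179.2]
tool_rot: [3.141, -0.0, 1.325]
force: [-0.0, -0.5, -0.5]
width: 11.0
gripper_force: 58.7
```

move_arm:
  plan:
    - [[0,0,0],[0,0,0],0.0]
    - [[0,0,0],[0,0,0],0.0]

```text
clock: 4.08
eef_pos: [520.0, -301.5, 178.8]
tool_rot: [-3.14, -0.0, 1.325]
force: [-0.6, 0.3, -1.4]
width: 10.9
gripper_force: 58.8
```

```bash
python3 - <<'E'
from h import *
np.set_printoptions(precision=2,suppress=True)
T,s=tool();im=snap('wrist','w3');np.save('w3T.npy',T)
t=s['eef_pos']+np.array([-.2,2.9,-58])
print(s['eef_pos'],s['tool_rot'],s['force'],s['width'],'tip',wproj(T,t),'hole',wproj(T,(521.7,-299.6,98)))
cv2.imwrite('pics/w3c.png',cv2.resize(im[120:320,180:380],None,fx=3,fy=3,interpolation=cv2.INTER_CUBIC))
E
```

```text
[ 520.   -301.48  178.84] [-3.14 -0.    1.33] [-0.63  0.33 -1.37] 10.930477589940377 tip [276.33 211.5 ] hole [278.89 203.29]
```

View pics/w3c.png

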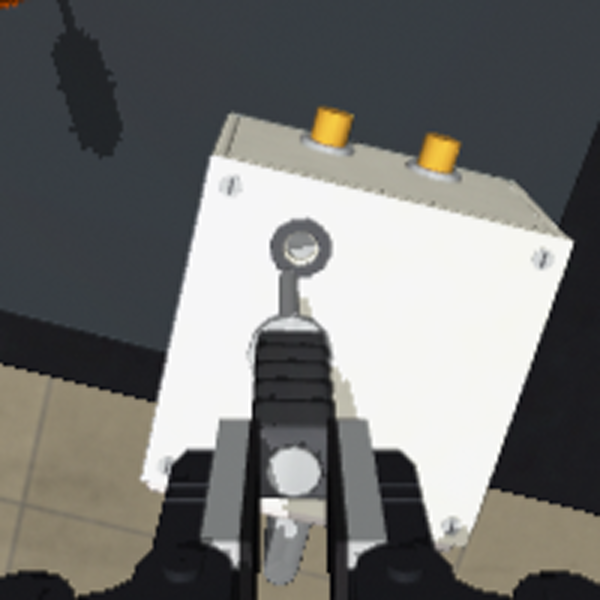

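The crop shows the ring centre at (301,248), which is px (280.3,202.7), and the pin tip at (289,272), which is px (276.3,210.7). Both agree with my predictions within about 1.5 px. I move over the hole, stay low, and re-measure.

move_arm:
  plan:
    - [[3,-1,0],[0,0,0],0.0]
    - [[0,0,-8],[0,0,0],0.0]
    - [[0,0,-7],[0,0,0],0.0]
    - [[0,0,0],[0,0,0],0.0]
    - [[0,0,0],[0,0,0],0.0]

```text
clock: 4.75
eef_pos: [524.2, -303.0, 163.9]
tool_rot: [-3.141, -0.0, 1.325]
force: [-0.1, 0.9, 0.3]
width: 10.9
gripper_force: 58.8
```

```bash
python3 - <<'E'
from h import *
np.set_printoptions(precision=2,suppress=True)
T,s=tool();im=snap('wrist','w4');np.save('w4T.npy',T)
t=s['eef_pos']+np.array([-.2,2.9,-58])
print(s['eef_pos'],s['tool_rot'],s['force'],'tip',t,wproj(T,t),'hole',wproj(T,(522.7,-299.4,98)))
cv2.imwrite('pics/w4c.png',cv2.resize(im[165:240,227:327],None,fx=8,fy=8,interpolation=cv2.INTER_CUBIC))
E
```

```text
[ 524.22 -302.96  163.91] [-3.14 -0.    1.33] [-0.14  0.9   0.28] tip [ 524.02 -300.06  105.91] [276.21 211.48] hole [274.43 207.88]
```

View pics/w4c.png

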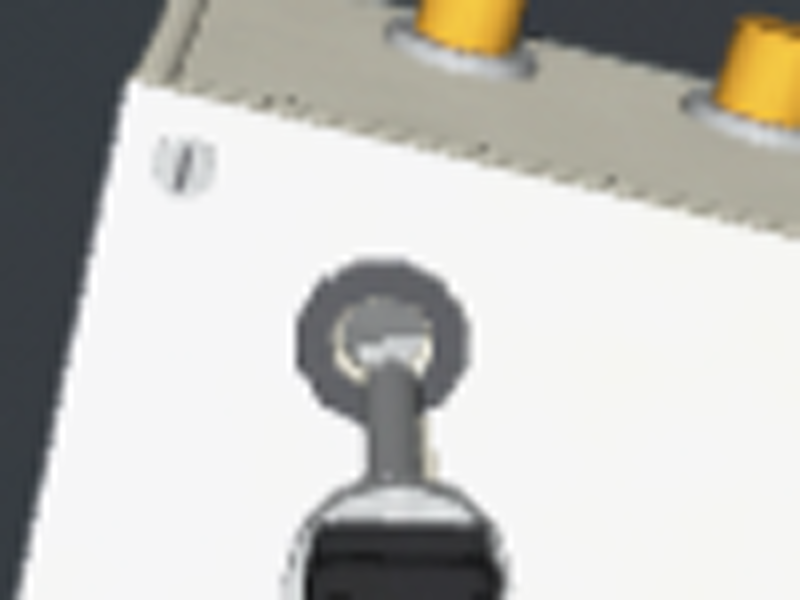

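The ring centre is at crop (383,341) and the tip at (398,362). That puts the tip about 1.4 mm off in x and 0.5 mm in y. I correct that and enter the hole gently.

move_arm:
  plan:
    - [[-1.4,0.5,0],[0,0,0],0.0]
    - [[0,0,0],[0,0,0],0.0]
    - [[0,0,-5],[0,0,0],0.0]
    - [[0,0,-3],[0,0,0],0.0]
    - [[0,0,-2],[0,0,0],0.0]
    - [[0,0,-1],[0,0,0],0.0]
    - [[0,0,0],[0,0,0],0.0]

```text
clock: 5.68
eef_pos: [522.8, -302.5, 152.9]
tool_rot: [-3.142, -0.0, 1.325]
force: [-0.2, -0.6, -1.7]
width: 10.8
gripper_force: 58.8
```

move_arm:
  plan:
    - [[0,0,-1.5],[0,0,0],0.0]
    - [[0,0,-1.5],[0,0,0],0.0]
    - [[0,0,0],[0,0,0],0.0]

```text
clock: 6.05
eef_pos: [522.7, -302.5, 149.9]
tool_rot: [-3.141, -0.0, 1.325]
force: [1.1, 0.5, -0.6]
width: 10.9
gripper_force: 58.8
```

move_arm:
  plan:
    - [[0,0,-1.5],[0,0,0],0.0]
    - [[0,0,0],[0,0,0],0.0]

```text
clock: 6.3
eef_pos: [522.7, -302.5, 148.4]
tool_rot: [-3.141, -0.0, 1.325]
force: [-0.7, -0.2, -0.6]
width: 10.8
gripper_force: 58.8
```

move_arm:
  plan:
    - [[0,0,-1.5],[0,0,0],0.0]
    - [[0,0,-1],[0,0,0],0.0]
    - [[0,0,0],[0,0,0],0.0]

```text
clock: 6.68
eef_pos: [522.7, -302.5, 145.9]
tool_rot: [-3.141, -0.0, 1.325]
force: [0.5, -0.2, -0.0]
width: 10.9
gripper_force: 58.8
```

move_arm:
  plan:
    - [[0,0,-1.5],[0,0,0],0.0]
    - [[0,0,-1],[0,0,0],0.0]
    - [[0,0,0],[0,0,0],0.0]

```text
clock: 7.05
eef_pos: [523.0, -302.6, 143.7]
tool_rot: [3.141, 0.0, 1.325]
force: [0.5, -0.3, -0.1]
width: 10.5
gripper_force: 59.0
```

move_arm:
  plan:
    - [[0,0,-1],[0,0,0],0.0]
    - [[0,0,0],[0,0,0],0.0]

```text
clock: 7.3
eef_pos: [523.4, -302.8, 143.3]
tool_rot: [3.14, 0.0, 1.325]
force: [0.1, 0.3, 5.1]
width: 11.2
gripper_force: 59.5
```

move_arm:
  plan:
    - [[0,0,-1],[0,0,0],0.0]
    - [[0,0,0],[0,0,0],0.0]

```text
clock: 7.55
eef_pos: [523.5, -302.8, 142.4]
tool_rot: [3.14, 0.0, 1.325]
force: [-0.5, -0.0, 6.3]
width: 10.9
gripper_force: 59.6
```

move_arm:
  plan:
    - [[0,0,-1],[0,0,0],0.0]
    - [[0,0,0],[0,0,0],0.0]

```text
clock: 7.8
eef_pos: [523.5, -302.8, 141.4]
tool_rot: [3.14, 0.0, 1.325]
force: [-0.3, 0.8, 6.3]
width: 10.9
gripper_force: 59.6
```

move_arm:
  plan:
    - [[0,0,-1],[0,0,0],0.0]
    - [[0,0,0],[0,0,0],0.0]

```text
clock: 8.05
eef_pos: [523.4, -302.8, 140.4]
tool_rot: [3.14, 0.0, 1.325]
force: [-0.3, 0.9, 5.0]
width: 11.0
gripper_force: 59.6
```

move_arm:
  plan:
    - [[0,0,-0.7],[0,0,0],0.0]
    - [[0,0,0],[0,0,0],0.0]

```text
clock: 8.3
eef_pos: [523.4, -302.8, 139.7]
tool_rot: [3.14, 0.0, 1.325]
force: [-0.7, -0.2, 6.0]
width: 11.0
gripper_force: 59.6
```

```bash
cat > tr.py <<'E'
import sys
from h import *
# pull tip in top view: lightness change around pull vs first picture
a=cv2.imread('pics/t0.png');b=snap('top',sys.argv[1])
d=cv2.absdiff(a,b).max(2)[160:215,405:460]>40
ys,xs=np.nonzero(d);print('changed px',d.sum(), (xs.min()+405,xs.max()+405,ys.min()+160,ys.max()+160) if len(xs) else None)
s=status.read_state();print(s['eef_pos'],s['force'])
E
python3 tr.py t1
```

```text
changed px 1009 (np.int64(405), np.int64(459), np.int64(160), np.int64(189))
[ 523.3088657  -302.73845266  139.5678076 ] [-0.67678193  0.72755536  3.21291804]
```

```bash
python3 - <<'E'
import cv2,numpy as np
r=lambda f:cv2.resize(cv2.imread(f)[110:210,330:460],None,fx=3,fy=3)
cv2.imwrite('pics/t1c.png',np.hstack([r('pics/t0.png'),r('pics/t1.png')]))
E
```

```text
(no output)
```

View pics/t1c.png

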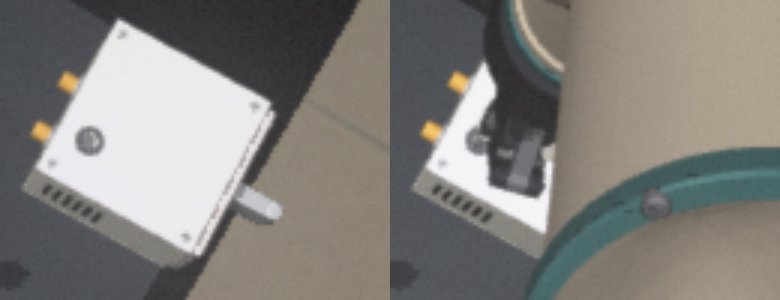

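The arm covers the tray in the top view, so I compare the scene camera's pictures numerically.

```bash
cat > tr2.py <<'E'
import sys
from h import *
T,s=tool();w=snap('wrist','w_'+sys.argv[1]);b=snap('scene','s_'+sys.argv[1]);a=cv2.imread('pics/s0.png')
d=cv2.absdiff(a,b).max(2)[215:290,370:440]>30
print(d.sum());ys,xs=np.nonzero(d)
if len(xs):print(xs.min()+370,xs.max()+370,ys.min()+215,ys.max()+215)
print(s['eef_pos'],s['force'])
E
python3 tr2.py a
```

```text
1017
370 415 221 273
[ 523.3088657  -302.73845266  139.5678076 ] [-0.67678193  0.72755536  3.21291804]
```

```bash
python3 - <<'E'
import cv2,numpy as np
r=lambda f:cv2.resize(cv2.imread(f)[190:290,330:430],None,fx=4,fy=4)
cv2.imwrite('pics/s1c.png',np.hstack([r('pics/s0.png'),r('pics/s_a.png')]))
E
```

```text
(no output)
```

View pics/s1c.png

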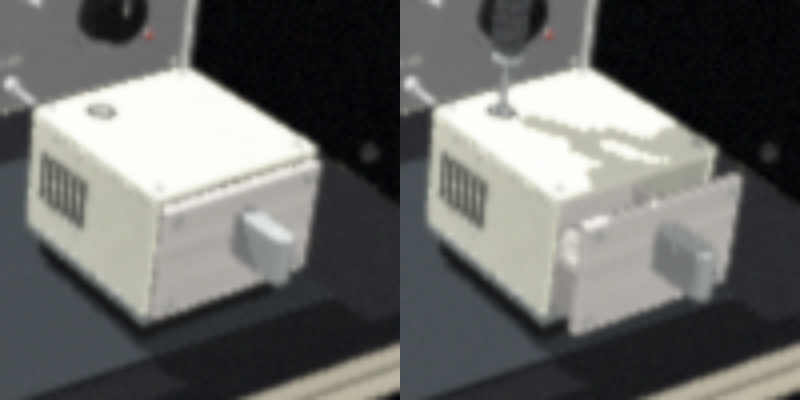

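The right-hand crop shows the tray has sprung out, with the panel and pull moved by about 2 cm. I withdraw the pin straight up.

move_arm:
  plan:
    - [[0,0,3],[0,0,0],0.0]
    - [[0,0,8],[0,0,0],0.0]
    - [[0,0,14],[0,0,0],0.0]
    - [[0,0,14.2],[0,0,0],0.0]
    - [[0,0,0],[0,0,0],0.0]
    - [[0,0,0],[0,0,0],0.0]

```text
clock: 9.2
eef_pos: [522.5, -302.5, 178.0]
tool_rot: [-3.141, 0.0, 1.325]
force: [0.7, -0.0, 0.1]
width: 10.7
gripper_force: 58.8
```

```bash
python3 - <<'E'
from h import *
T,s=tool();b=snap('wrist','w5');a=cv2.imread('pics/w3.png')
print(s['eef_pos'],s['tool_rot'],s['force'],s['width'])
# handle front (dark grooves), collar, cap: fixed to tool if the pin did not slip
for n,(x,y,w,h) in dict(cap=(267,266,24,18),handle=(262,230,32,32),collar=(258,222,36,14)).items():
    t=a[y:y+h,x:x+w]; S=b[y-8:y+h+8,x-8:x+w+8]
    U=lambda i:cv2.resize(i,None,fx=8,fy=8,interpolation=cv2.INTER_CUBIC)
    m=cv2.matchTemplate(U(S),U(t),cv2.TM_CCOEFF_NORMED);_,v,_,l=cv2.minMaxLoc(m);print(n,v,l[0]/8-8,l[1]/8-8)
cv2.imwrite('pics/w5c.png',np.hstack([cv2.resize(i[190:290,230:325],None,fx=4,fy=4) for i in(a,b)]))
E
```

```text
[ 522.54402497 -302.46548454  177.98180459] [-3.14134445e+00  6.72290610e-06  1.32507853e+00] [ 0.71788439 -0.02943279  0.07272916] 10.724854381214646
cap 0.9850254654884338 -0.125 0.125
handle 0.9957702159881592 0.0 0.0
collar 0.9972888231277466 -0.125 0.0
```

The template match shows the pin has not slipped in the grip (at most 0.13 px). I carry it back to the pose where it was picked up.

move_arm:
  plan:
    - [[-14.2,6.1,0],[0,0,0],0.0]
    - [[-38,15,0],[0,0,0],0.0]
    - [[-38,15,0],[0,0,0],0.0]
    - [[-38,15,0],[0,0,0],0.0]
    - [[-38,15,0],[0,0,0],0.0]
    - [[0,0,-10],[0,0,0],0.0]
    - [[0,0,-24],[0,0,0],0.0]
    - [[0,0,-20],[0,0,0],0.0]
    - [[0,0,0],[0,0,0],0.0]
    - [[0,0,0],[0,0,0],0.0]

```text
clock: 10.5
eef_pos: [357.4, -236.6, 124.2]
tool_rot: [3.141, -0.0, 1.325]
force: [0.1, -0.6, -1.0]
width: 10.9
gripper_force: 58.8
```

```bash
python3 - <<'E'
from h import *
T,s=tool();b=snap('wrist','w6')
print(s['eef_pos'],s['tool_rot'],s['force'],s['width'])
t=s['eef_pos']+np.array([-.2,2.9,-58]);print(t,wproj(T,t),wproj(T,(356.2,-233.8,58)))
cv2.imwrite('pics/w6c.png',cv2.resize(b[165:240,227:327],None,fx=8,fy=8,interpolation=cv2.INTER_CUBIC))
E
```

```text
[ 357.38732904 -236.60288829  124.2027952 ] [ 3.14092114e+00 -1.01461507e-04  1.32528694e+00] [ 0.08786674 -0.58180302 -0.96777851] 10.88512804772233
[ 357.18732904 -233.70288829   66.2027952 ] [276.14857275 211.47735671] [275.00251715 208.53627673]
```

View pics/w6c.png

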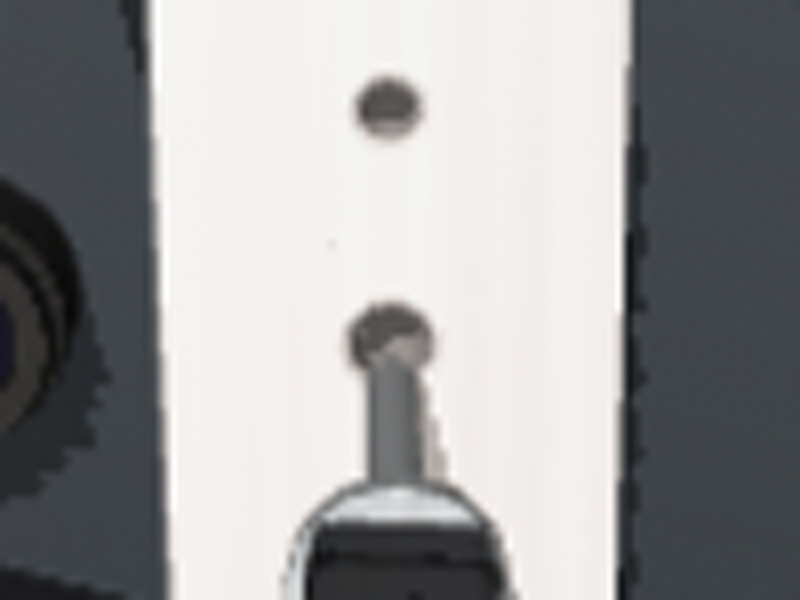

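The crop shows the block's middle hole at (391,343) and the tip at (397,360). The tip is about 0.6 mm to +x, and the arm is still settling towards its commanded 356.6.

move_arm:
  plan:
    - [[0,0,0],[0,0,0],0.0]
    - [[0,0,-4],[0,0,0],0.0]
    - [[0,0,-5],[0,0,0],0.0]
    - [[0,0,-4],[0,0,0],0.0]
    - [[0,0,0],[0,0,0],0.0]

```text
clock: 11.18
eef_pos: [356.3, -236.2, 110.6]
tool_rot: [-3.141, -0.0, 1.325]
force: [0.1, 0.5, -0.3]
width: 11.0
gripper_force: 58.8
```

move_arm:
  plan:
    - [[0,0,-10],[0,0,0],0.0]
    - [[0,0,-12],[0,0,0],0.0]
    - [[0,0,-10],[0,0,0],0.0]
    - [[0,0,-6],[0,0,0],0.0]
    - [[0,0,0],[0,0,0],0.0]
    - [[0,0,0],[0,0,0],0.0]

```text
clock: 11.92
eef_pos: [356.7, -236.5, 73.1]
tool_rot: [3.141, 0.0, 1.325]
force: [-0.2, 0.1, -0.3]
width: 11.0
gripper_force: 58.9
```

move_arm:
  plan:
    - [[0,0,-3],[0,0,0],0.0]
    - [[0,0,-1.5],[0,0,0],0.0]
    - [[0,0,0],[0,0,0],0.0]
    - [[0,0,0],[0,0,0],0.0]

```text
clock: 12.42
eef_pos: [356.6, -236.4, 68.6]
tool_rot: [3.142, -0.0, 1.325]
force: [0.7, 0.4, -1.4]
width: 11.1
gripper_force: 58.9
```

move_arm:
  plan:
    - [[0,0,-0.8],[0,0,0],0.0]
    - [[0,0,0],[0,0,0],0.0]

```text
clock: 12.68
eef_pos: [356.7, -236.5, 67.9]
tool_rot: [3.141, 0.0, 1.325]
force: [-0.9, -0.5, 1.9]
width: 10.9
gripper_force: 59.3
```

move_arm:
  plan:
    - [[0,0,0],[0,0,0],0.2]
    - [[0,0,0],[0,0,0],0.4]
    - [[0,0,0],[0,0,0],0.6]
    - [[0,0,0],[0,0,0],0.6]
    - [[0,0,15],[0,0,0],0.6]
    - [[0,0,30],[0,0,0],0.6]
    - [[0,0,40],[0,0,0],0.6]
    - [[0,0,30],[0,0,0],0.6]
    - [[0,0,0],[0,0,0],0.6]
    - [[0,0,0],[0,0,0],0.6]

```text
clock: 13.92
eef_pos: [356.0, -236.2, 182.2]
tool_rot: [-3.141, -0.0, 1.325]
force: [0.7, 0.2, 0.0]
width: 51.1
gripper_force: 0.0
```

```bash
cat > tray.py <<'E'
import sys
from h import *
np.set_printoptions(precision=2,suppress=True)
a=cv2.imread('pics/t0.png');T,s=tool();b=snap('top',sys.argv[1]);sc=snap('scene','s_'+sys.argv[1])
U=lambda i:cv2.resize(i,None,fx=8,fy=8,interpolation=cv2.INTER_CUBIC)
def m(a,b,x,y,w,h,r):
    M=cv2.matchTemplate(U(b[y-r:y+h+r,x-r:x+w+r]),U(a[y:y+h,x:x+w]),cv2.TM_CCOEFF_NORMED);_,v,_,l=cv2.minMaxLoc(M);return round(v,3),np.array(l)/8-r
v,d=m(a,b,414,174,12,12,20);print('pull tip shift',v,d)
p0=ray('top',(420,180.5),70);p1=ray('top',np.array((420,180.5))+d,70);print('mm',p1-p0,np.linalg.norm(p1-p0))
print('pin top/scene',m(a,b,315,243,16,14,6),m(cv2.imread('pics/s0.png'),sc,280,236,14,28,6))
for n,x,y in(('loupe',214,205),('mount',307,269),('pen1',140,183),('pen2',186,216)):print(n,m(a,b,x,y,20,20,6))
print(s['eef_pos'],s['force'],s['width'])
E
python3 tray.py t2
```

```text
pull tip shift 0.979 [10.   5.5]
mm [ -9.72 -18.4    0.  ] 20.806894105946203
pin top/scene (0.312, array([-2.88, -2.25])) (0.999, array([0., 0.]))
loupe (0.849, array([0., 0.]))
mount (0.072, array([4.25, 2.62]))
pen1 (0.997, array([0., 0.]))
pen2 (0.999, array([0., 0.]))
[ 355.97 -236.2   182.17] [0.74 0.23 0.01] 51.07357644822784
```

The tray is out 20.8 mm along the box axis, the pin is back exactly where it stood (scene match 0.999), and the bystanders haven't moved. I go to the pull next.

move_arm:
  plan:
    - [[16.8,-25.6,0],[0,0,-3],0.6]
    - [[30,-40,0],[0,0,-4],0.6]
    - [[30,-40,0],[0,0,-4],0.6]
    - [[30,-45,0],[0,0,-2.9],0.6]
    - [[20,-35,0],[0,0,0],0.6]
    - [[0,0,-15],[0,0,0],0.6]
    - [[0,0,-25],[0,0,0],0.6]
    - [[0,0,-15],[0,0,0],0.6]
    - [[0,0,0],[0,0,0],0.6]
    - [[0,0,0],[0,0,0],0.6]

```text
clock: 15.28
eef_pos: [483.8, -421.9, 128.3]
tool_rot: [3.141, 0.0, 1.083]
force: [-0.3, -1.0, -0.0]
width: 51.3
gripper_force: 0.0
```

```bash
python3 - <<'E'
from h import *
np.set_printoptions(precision=1,suppress=True)
T,s=tool();b=snap('wrist','w7');print(s['eef_pos'],s['tool_rot'],s['qpos'],s['width'])
x=np.array([.469,.883]);y=np.array([-.883,.469]);g=np.array([483.4,-422.])
def P(a,l,z): q=g+a*x+l*y; return wproj(T,(q[0],q[1],z))
print('tab corners', [P(a,l,81) for a,l in((-17,-6),(-17,6),(17,6),(17,-6))], 'tcp', wproj(T,T[:3,3]))
hs=cv2.cvtColor(b,cv2.COLOR_BGR2GRAY)
for r in range(170,260,8): print(r, hs[r,250:306:2])
E
```

```text
[ 483.8 -421.9  128.3] [3.1 0.  1.1] [ 0.8  0.7 -0.2  1.6  0.2  0.9  0. ] 51.250397128165766
tab corners [array([284.8, 240.6]), array([269.2, 240.7]), array([268.8, 198.2]), array([285.2, 198.2])] tcp [277.6 246.8]
170 [169 169 168 169 168 169 168 168 167 168 168 167 167 164 165 167 167 167
 166 167 167 166 166 166 167 166 165 166]
178 [ 84  84  84  83  83  83  85  83  84  84  84  84  87 100  89  85  85  84
  84  84  84  84  85  85  84  84  85  84]
186 [139 139 138 140 140 138 131 139 140 140 140 139 140 140 139 140 140 141
 131 141 140 141 141 141 141 141 141 141]
194 [139 138 138 139 139 138 139 138 138 139 138 139 139 139 138 138 139 138
 139 139 139 139 139 138 138 137 137 138]
202 [239 238 238 238 238 238 238 238 237 237 238 238 238 238 237 237 236 236
 236 236 235 235 235 235 235 234 234 233]
210 [134 134 133 132 132 132 131 129 130 143 212 210 207 213 215 209 201  90
 133 134 133 133 134 134 135 136 134 131]
218 [133 131 132 132 134 132 133 131 131 142 211 209 207 212 215 208 200  90
 134 133 132 132 132 134 133 133 133 132]
226 [133 133 132 132 132 133 133 131 132 143 207 209 206 211 215 207 200  87
 132 133 133 132 130 132 133 132 133 133]
234 [133 133 134 133 132 133 133 132 135 132 215 218 213 213 213 212 201  80
 131 133 134 134 132 133 133 132 133 134]
242 [131 133 132 133 133 130 130 131 132 133 133 132 131 132 132 131 133 132
 132 132 131 131 133 131 131 132 132 130]
250 [130 131 130 132 130 132 131 130 130 130 133 132 131 130 130 130 131 130
 130 130 130 131 131 131 132 132 132 132]
258 [128 129 130 131 131 132 131 134 135 134 133 133 133 133 131 131 133 133
 131 132 134 133 133 135 135 133 132 133]
```

The wrist pixel rows put the pull at columns 269 to 283 and ending near row 240, as predicted. I descend and grip.

move_arm:
  plan:
    - [[0,0,-15],[0,0,0],0.6]
    - [[0,0,-25],[0,0,0],0.6]
    - [[0,0,-25],[0,0,0],0.6]
    - [[0,0,-14.5],[0,0,0],0.6]
    - [[0,0,0],[0,0,0],0.6]
    - [[0,0,0],[0,0,0],0.0]
    - [[0,0,0],[0,0,0],0.0]
    - [[0,0,0],[0,0,0],0.0]
    - [[0,0,0],[0,0,0],0.0]

```text
clock: 16.45
eef_pos: [483.5, -422.2, 48.6]
tool_rot: [3.141, 0.0, 1.082]
force: [0.1, -0.9, -0.6]
width: -0.3
gripper_force: 0.0
```

The fingers shut on nothing, so I check where the pull is now.

```bash
python3 tray.py t3; python3 - <<'E'
from h import *
np.set_printoptions(precision=1,suppress=True,linewidth=200)
T,s=tool();b=snap('wrist','w8');print(s['eef_pos'],s['tool_rot'],s['width'],s['gripper_force'],s['force'])
hs=cv2.cvtColor(b,cv2.COLOR_BGR2GRAY)
for r in range(150,300,6): print(r, hs[r,240:316:3])
a=cv2.imread('pics/s0.png');a2=cv2.imread('pics/s_t2.png');a3=cv2.imread('pics/s_t3.png')
d=cv2.absdiff(a2,a3).max(2)>30;d=d[200:290,330:440];print(d.sum())
E
```

```text
pull tip shift 0.441 [2.25 1.25]
mm [-2.21 -4.14  0.  ] 4.694388559062207
pin top/scene (0.995, array([0., 0.])) (0.999, array([0., 0.]))
loupe (0.848, array([0., 0.]))
mount (0.978, array([0., 0.]))
pen1 (0.997, array([0., 0.]))
pen2 (0.999, array([0., 0.]))
[ 483.52 -422.17   48.6 ] [ 0.11 -0.92 -0.64] -0.2530961430186923
[ 483.5 -422.1   48.4] [3.1 0.  1.1] -0.15803374090659536 0.0 [-0.3 -0.5  0.2]
150 [225 224 224 224 225 224 224 225 225 224 225 224 224 224 224 225 224 224 224 224 224 224 225 224 224 224]
156 [224 224 225 225 225 225 225 225 225 224 225 225 224 224 224 224 224 224 224 225 225 224 224 225 225 224]
162 [225 225 225 224 224 224 225 225 225 225 225 225 225 224 224 225 225 224 225 224 225 225 224 225 225 224]
168 [224 225 224 225 225 224 224 225 224 225 224 225 226 225 225 225 224 225 224 225 225 224 225 224 225 225]
174 [224 224 224 224 224 224 224 224 225 225 225 225 225 225 225 225 225 224 224 224 224 224 224 224 224 225]
180 [225 225 224 224 224 225 225 224 225 225 224 225 225 225 225 225 225 225 225 224 224 224 224 224 224 224]
186 [224 225 224 225 225 224 225 22
[... 1307 characters left out ...]
07 106 106 108 107 110 108 108 108]
264 [106 105 105 106 107 109 108 107  95  96  95  89  14  13  94  95  95  97 108 110 111 110 109 109 109 110]
270 [103 104 105 104  98  48  49  48  95  94  95  89  14  12  95  95  94  91  47  50  50 110 110 109 111 109]
276 [105 105 103  17  18  17  18  16  94  94  94  88  14  14  94  94  94  94  10  18  16  17  41 109 109 110]
282 [100  99  99  26  27  26  26  32  94  94  94  87  14  14  95  95  94  94  14  22  26  25  25 109 110 108]
288 [ 98 103  96  16  17  18  18  37  94  95  94  87  15  13  95  94  94  94  11  12  18  17  18 106 107 106]
294 [104 101  17  17  17  17  17  60  94  94  94  85  14  14  95  94  94  94  44  10  18  16  17  40 106 107]
1524
```

```bash
python3 - <<'E'
from h import *
np.set_printoptions(precision=1,suppress=True,linewidth=200)
T,s=tool();g=T[:2,3];x=np.array([.469,.883])
for z in(81,98): 
  for r in (203,207,219,244,255,262): print(z,r,(wray(T,(277,r),z)[:2]-g)@x)
T7=T.copy();T7[:3,3]=[483.8,-421.9,128.3]
for z in (81,98):
  for r in(174,182,198,202,206,240): print('w7',z,r,(wray(T7,(277,r),z)[:2]-g)@x)
b=cv2.imread('pics/w8.png');print(b[244:266,275].tolist());h=cv2.cvtColor(b,cv2.COLOR_BGR2GRAY)
print(h[196:266:1,276])
h=cv2.cvtColor(cv2.imread('pics/w7.png'),cv2.COLOR_BGR2GRAY);print(h[165:245,276])
E
```

```text
81 203 38.365494035068075
81 207 36.37037378720393
81 219 30.28102290755369
81 244 17.070953891367534
81 255 11.022062186099692
81 262 7.093844635024243
98 203 43.73895321129071
98 207 41.97935351050927
98 219 36.60884013054818
98 244 24.958197261744992
98 255 19.62336691954232
98 262 16.158868759656205
w7 81 174 35.10558878033604
w7 81 182 29.24219834621792
w7 81 198 17.21661810112406
w7 81 202 14.146114790392147
w7 81 206 11.049309189366134
w7 81 240 -16.385056130655354
w7 98 174 38.82986086412568
w7 98 182 33.411444910372914
w7 98 198 22.29848960144502
w7 98 202 19.461007719271425
w7 98 206 16.599219635600374
w7 98 240 -8.753143370299759
[[123, 126, 131], [167, 170, 177], [195, 200, 207], [205, 210, 217], [214, 217, 224], [215, 218, 225], [212, 216, 222], [209, 213, 220], [207, 210, 217], [205, 208, 216], [202, 207, 214], [166, 169, 176], [120, 122, 123], [109, 110, 107], [167, 166, 163], [144, 144, 141], [58, 58, 56], [14, 14, 13], [16, 15, 15], [15, 14, 14], [14, 14, 15], [15, 14, 14]]
[225 225 224 225 225 225 225 224 194 148 136 135  87  67  70  69  71  71  69  68  67  68  67  67  67 103 112 114 117 119 120 120 118 115 114 115 113 115 113 113 115 114 113 116 115 111 113 116 127
 172 202 211 218 220 218 215 213 211 209 172 123 122 171 145  59  14  15  14  14  14]
[244 244 226 176 163 164 164 163 163 164 163 163 148 100  85  87  87  85  84  83 127 140 145 143 142 139 138 139 141 139 135 205 233 241 242 239 238 238 198 146 136 135 136 200 212 213 213 213 213
 213 212 213 212 212 212 212 212 212 212 212 212 211 212 211 227 225 239 238 221 213 213 212 213 212 211 206 152 132 132 132]
```

```bash
python3 - <<'E'
from h import *
np.set_printoptions(precision=1,suppress=True,linewidth=220)
x=np.array([.469,.883]);y=np.array([-.883,.469]);c0=np.array([527.4,-337.9])
g=c0-74*x
for z in(68,50,40):
  for dz in(13,-13):
    print(z,dz,'scene',[proj('scene',(*(g+a*x+l*y),z+dz)) for a,l in((-17,6),(-17,-6),(17,6))],'top',[proj('top',(*(g+a*x+l*y),z+dz)) for a,l in((-17,6),(-17,-6))])
a=cv2.cvtColor(cv2.imread('pics/s0.png'),cv2.COLOR_BGR2GRAY)
print('   cols',list(range(386,412)))
for r in range(234,268,2):print(r,a[r,386:412])
t=cv2.cvtColor(cv2.imread('pics/t0.png'),cv2.COLOR_BGR2GRAY)
print('   cols',list(range(404,430)))
for r in range(166,190,2):print(r,t[r,404:430])
E
```

```text
68 13 scene [array([400. , 249.7]), array([404.6, 248. ]), array([388.1, 241.4])] top [array([422. , 183.6]), array([425. , 177.9])]
68 -13 scene [array([398.2, 260.7]), array([402.8, 259.1]), array([386.6, 252.2])] top [array([417.9, 185.8]), array([420.8, 180.3])]
50 13 scene [array([398.7, 257.4]), array([403.3, 255.7]), array([387.1, 248.9])] top [array([419.1, 185.2]), array([422.1, 179.6])]
50 -13 scene [array([397. , 268.2]), array([401.5, 266.5]), array([385.5, 259.5])] top [array([415.1, 187.3]), array([418.1, 181.8])]
40 13 scene [array([398. , 261.6]), array([402.6, 259.9]), array([386.5, 253.1])] top [array([417.6, 186. ]), array([420.5, 180.4])]
40 -13 scene [array([396.3, 272.3]), array([400.8, 270.6]), array([385. , 263.5])] top [array([413.7, 188. ]), array([416.6, 182.6])]
   cols [386, 387, 388, 389, 390, 391, 392, 393, 394, 395, 396, 397, 398, 399, 400, 401, 402, 403, 404, 405, 406, 407, 408, 409, 410, 411]
234 [225 217 186 183 180 171 179 220 221 223 230 232 227 219 206 194 180 173 170 166 150 156 152 115  66  45]
236 [171 217 218 220 230 230 226 219 206 191 178 1
[... 2416 characters left out ...]
150 142 133 133 137 137 136 135 136 136]
178 [225 177 107  85  88  91 116 144 182 196 198 197 197 196 199 200 214 215 190 155 138 136 134 135 134 135]
180 [163  83  64  71  78  92  91 100 100 106 116 151 192 197 200 222 212 202 199 190 129 136 134 135 136 135]
182 [ 84  65  60  81 127 136 130  93 102  98  98 101 100 106 117 164 190 195 188 138 137 135 136 132 134 134]
184 [ 60  64  81 133 139 137 137 137 135 133 131 102 101 101  97  92  88 127 134 135 135 135 138 139 135 136]
186 [ 63  81 128 137 135 138 139 136 134 136 136 134 135 133 136 133 135 135 134 134 134 137 136 135 135 134]
188 [ 82 130 140 136 138 136 137 137 140 138 137 137 137 138 135 133 135 137 134 136 136 133 134 136 134 133]
```

```bash
python3 - <<'E'
from h import *
np.set_printoptions(precision=1,suppress=True)
print(ctrl.grasp_offset)
T,s=tool()
for a in(11,0,-11):
  for k in(0,-19,-30,-38): print(a,k,wproj(T,(T@[a,3,k,1])[:3]))
c=cams.camera_params('wrist')['tool_from_camera'];print(c)
E
```

```text
18.700000000000003
11 0 [282.6 230.1]
11 -19 [283.2 243.5]
11 -30 [283.6 252.6]
11 -38 [283.9 260. ]
0 0 [282.5 246.8]
0 -19 [283.1 261.7]
0 -30 [283.4 271.7]
0 -38 [283.8 279.8]
-11 0 [282.4 262.9]
-11 -19 [283.  279.1]
-11 -30 [283.3 290. ]
-11 -38 [283.6 298.8]
[[  -0.    -0.9   -0.3   83.9]
 [   1.    -0.     0.    -0.3]
 [  -0.    -0.3    0.9 -176.7]
 [   0.     0.     0.     1. ]]
```

The wrist geometry shows the fingertips about 35 mm behind the nominal TCP. They therefore held only the top of the pin's handle, and they closed just above the pull. I open and go 19 mm lower; even by the nominal figures the gripper's body stays above the box.

move_arm:
  plan:
    - [[0,0,0],[0,0,0],0.6]
    - [[0,0,0],[0,0,0],0.6]
    - [[0,0,0],[0,0,0],0.6]
    - [[0,0,-6],[0,0,0],0.6]
    - [[0,0,-7],[0,0,0],0.6]
    - [[0,0,-6],[0,0,0],0.6]
    - [[0,0,0],[0,0,0],0.6]
    - [[0,0,0],[0,0,0],0.6]

```text
clock: 17.6
eef_pos: [483.5, -422.0, 29.2]
tool_rot: [3.141, -0.0, 1.082]
force: [-0.6, 0.2, 0.1]
width: 51.2
gripper_force: 0.0
```

move_arm:
  plan:
    - [[0,0,0],[0,0,0],0.3]
    - [[0,0,0],[0,0,0],0.0]
    - [[0,0,0],[0,0,0],0.0]
    - [[0,0,0],[0,0,0],0.0]

```text
clock: 18.1
eef_pos: [483.0, -421.9, 29.6]
tool_rot: [-3.141, 0.0, 1.083]
force: [-2.9, 1.1, 4.5]
width: 10.6
gripper_force: 59.4
```

Gripped at 10.6 mm with 59 N. Now I draw the tray out.

move_arm:
  plan:
    - [[-0.9,-1.8,0],[0,0,0],0.0]
    - [[-1.4,-2.6,0],[0,0,0],0.0]
    - [[-1.9,-3.5,0],[0,0,0],0.0]
    - [[-1.9,-3.5,0],[0,0,0],0.0]
    - [[-1.9,-3.5,0],[0,0,0],0.0]
    - [[-1.4,-2.6,0],[0,0,0],0.0]
    - [[-0.9,-1.8,0],[0,0,0],0.0]
    - [[0,0,0],[0,0,0],0.0]
    - [[0,0,0],[0,0,0],0.0]

```text
clock: 19.23
eef_pos: [473.0, -440.9, 29.6]
tool_rot: [-3.141, -0.0, 1.083]
force: [-3.3, 2.4, 5.7]
width: 10.7
gripper_force: 59.5
```

move_arm:
  plan:
    - [[-0.5,-0.9,0],[0,0,0],0.0]
    - [[-0.5,-0.9,0],[0,0,0],0.0]
    - [[0,0,0],[0,0,0],0.0]

```text
clock: 19.6
eef_pos: [472.2, -442.5, 29.6]
tool_rot: [-3.141, -0.001, 1.083]
force: [-2.1, 2.3, 4.9]
width: 10.7
gripper_force: 59.5
```

move_arm:
  plan:
    - [[-0.5,-0.9,0],[0,0,0],0.0]
    - [[-0.5,-0.9,0],[0,0,0],0.0]
    - [[0,0,0],[0,0,0],0.0]

```text
clock: 19.98
eef_pos: [471.9, -443.0, 29.5]
tool_rot: [-3.141, -0.002, 1.083]
force: [-0.5, 4.0, 5.4]
width: 10.4
gripper_force: 59.6
```

move_arm:
  plan:
    - [[-0.5,-0.9,0],[0,0,0],0.0]
    - [[0,0,0],[0,0,0],0.0]
    - [[0,0,0],[0,0,0],0.0]

```text
clock: 20.35
eef_pos: [471.9, -443.0, 29.5]
tool_rot: [-3.141, -0.003, 1.084]
force: [0.6, 6.2, 5.9]
width: 10.3
gripper_force: 59.6
```

Position unchanged and the force rising: the tray is at its stop. I release and retreat straight up.

move_arm:
  plan:
    - [[0.4,0.8,0],[0,0,0],0.0]
    - [[0,0,0],[0,0,0],0.2]
    - [[0,0,0],[0,0,0],0.4]
    - [[0,0,0],[0,0,0],0.6]
    - [[0,0,0],[0,0,0],0.6]
    - [[0,0,10],[0,0,0],0.6]
    - [[0,0,25],[0,0,0],0.6]
    - [[0,0,40],[0,0,0],0.6]
    - [[0,0,40],[0,0,0],0.6]
    - [[0,0,30],[0,0,0],0.6]

```text
clock: 21.6
eef_pos: [471.6, -445.5, 177.0]
tool_rot: [3.139, 0.001, 1.082]
force: [0.5, -1.0, 0.2]
width: 51.1
gripper_force: 0.0
```

move_arm:
  plan:
    - [[-30,-10,0],[0,0,0],0.6]
    - [[-50,-20,0],[0,0,0],0.6]
    - [[-50,-40,0],[0,0,0],0.6]
    - [[-50,-40,0],[0,0,0],0.6]
    - [[-30,-40,0],[0,0,0],0.6]
    - [[0,0,0],[0,0,0],0.6]
    - [[0,0,0],[0,0,0],0.6]

```text
clock: 22.48
eef_pos: [264.0, -592.6, 174.6]
tool_rot: [3.141, -0.001, 1.083]
force: [0.3, 0.9, -0.8]
width: 51.0
gripper_force: 0.0
```

```bash
sed -i 's/12,12,20)/12,12,34)/' tray.py; python3 tray.py t4
```

```text
pull tip shift 0.987 [21.75 11.88]
mm [-20.95 -39.99   0.  ] 45.15043370554122
pin top/scene (0.994, array([0., 0.])) (0.999, array([0., 0.]))
loupe (0.842, array([0., 0.]))
mount (0.98, array([0., 0.]))
pen1 (0.997, array([0., 0.]))
pen2 (0.999, array([0., 0.]))
[ 264.03 -592.6   174.63] [ 0.32  0.86 -0.82] 50.97709350449498
```

The tray is at 45 mm, the pin is home and the bystanders are unmoved, so I hand the job in.

```bash
python3 -c "
from h import *
print(ctrl.finish_job())"
```

```text
the job is handed in; nothing more can be done
None
```

The job is done and handed in at about 22.5 s: the catch was tripped at about 6 N, the pin is back in the block's middle hole, the tray is out at its 45 mm stop and released, and the loupe, lens mount and pen did not move.

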